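# Arm the load tester and hold its test lever

### The job

Take the green-handled test pin out of its wooden stand and push it fully home, upright, in the red socket of the load tester (never into the black one), then let go of it. Then flip the yellow safety catch up and right over to the side, clear of the red lever, and only then pull the lever by its bar all the way towards the tester's front and finish while holding it there, since it springs back if let go. Leave the multimeter, the bottle and the battery where they are.

Things in the scene. Friction and masses are not known exactly. Their poses are not given: they have to be found in the camera images.
- tester: Grey bench load tester, a fixed box 200 (x) x 320 (y) x 60 mm high, its top at 60 mm. Origin: centre of its underside; x runs from its front face (with a small display and lamps, nearer the robot) to its rear, y along its length, z up. On top: at +y the two sockets, at -y the lever with its catch.
- socket_red_hole0 (a point): Centre of the hole's mouth on top of the red socket, a fixed 36 x 36 x 32 mm block standing on the tester (its top 92 mm above the bench). Round vertical hole 9.6 mm wide with a 2 mm chamfer, 28 mm deep; z up. The two sockets swap places from run to run; they stand 60 mm apart along the tester and up to 40 mm across it.
- socket_black_hole0 (a point): The same on the black socket, which is not to be used.
- stand: Fixed wooden pin stand 70 x 60 x 40 mm high. Origin: centre of its underside. The pin stands upright in a 28 mm deep, 9.6 mm wide hole in the middle of its top.
- pin: Loose test pin, 70 mm long, about 40 g. Origin at its lower tip, z up along the pin: brass shaft 8 mm in diameter for the first 24 mm (chamfered foot), black collar 20 mm in diameter from 24 to 28 mm, green round grip 16 mm in diameter from 28 to 70 mm. Fully home the collar lies on the socket's top.
- pin_tip (a point): The pin's lower tip (same point as its origin).
- pin_grip (a point): Middle of the pin's green grip, 51 mm above its tip.
- catch (a joint): Angle of the yellow safety catch (rad): 0 to 0.08 at the start, lying level in front of the lever's -y arm and blocking it (the lever has some 0.2 rad of play against it); grows as its free end is lifted and flipped up and over towards the tester's -y end; stop at 2.4. It has light friction (about 1 N at the peg) and stays where it is left; safely open beyond 1.5.
- catch_hinge (a point): Point on the catch's hinge axis, which runs along the tester's x, 105 mm above the bench. Axes turn with the catch: y points along the catch to its free end.
- catch_peg (a point): Grip point on the catch's yellow peg, a 12 mm round rod along the tester's x, 48 mm from the hinge axis, 105 mm above the bench when closed. From this point it runs 14 mm to its free front end and 36 mm back to the 10 mm thick catch bar. It can be pinched from above, fingers closing along the tester's y, and turns in the fingers as it is swung in an arc.
- lever (a joint): Angle of the test lever (rad): 0 at rest, leaning 0.5 rad to the rear; grows as it is pulled towards the tester's front (-x of the tester); front stop at 1.0, leaning 0.5 rad forwards. A spring returns it: about 2 N at the bar at rest, 6 N at the stop.
- lever_hinge (a point): Point on the lever's hinge axis (along the tester's y), midway between its arms, 72 mm above the bench.
- lever_bar (a point): Centre of the lever's red cross bar: round, 18 mm in diameter, along the tester's y, 60 mm free between two 10 mm steel arms (70 mm apart), 85 mm from the hinge axis; about 147 mm above the bench at rest. It can be pinched from above with the fingers closing along the tester's x, and turns in the fingers as it is pulled in an arc.
- multimeter: Bystander: red multimeter 150 x 75 x 34 mm lying on the bench. Origin: centre of its underside.
- cleaner: Bystander: white bottle with a blue label, 56 mm in diameter, 150 mm high. Origin: centre of its underside.
- battery: Bystander: black battery block 65 x 150 x 90 mm. Origin: centre of its underside.

How it is judged:
By the outcome, as a careful person would: the job done as asked, in the order asked, and still so for the second after the job is handed in, while the arm keeps its last pose, push and grip.
It also fails if it takes over 66 s, if anything falls off the work surface, if the arm or the gripper's body presses on something with over 40 N, if the wrist force passes 120 N, or if a joint passes its speed limit or range.

### The arm

A 6-joint arm with a two-finger parallel gripper is mounted at the origin on the work surface. World frame = base frame: x ahead of the robot, y to its left, z up, the work surface at z = 0. Lengths are in mm, angles in degrees, forces in N, time in s.
With the tool pointing down it reaches from about 350 to 850 mm from the base axis. Payload 8.1 kg.
Tool frame: the origin (TCP) lies midway between the tips of the shut fingers; the grasp point (between the pads) lies 19 mm behind it; z points along the fingers, y is the line along which they close (so a half turn about z gives the same grasp; the last joint's range is limited). The gripper opens to 85 mm and grips with 20 to 120 N. Pads are 22 mm wide; open, the fingers measure 114 mm over their backs; the gripper's body (76 mm by 85 mm) begins 54 mm behind the grasp point. The pads swing forward as they close: fully open they stand 13 mm farther back than shut.
Start: joints at [-79.435, 7.471, 85.268, -0, 87.261, -4.893], TCP at [159.943, -578.294, 231.292] pointing down, gripper open.
Joint ranges: [-169.43, 169.43], [-51.17, 129.36], [1.28, 143.12], [-76.62, 256.62], [0, 156.53], [-152.29, 152.29]. Speed limits (degrees/s): [136.94, 136.94, 159.86, 180, 180, 180].

### API

Orientations are given as [roll, pitch, yaw] about the fixed x, y, z axes, in that order (R = Rz(yaw) Ry(pitch) Rx(roll)).
In Python, from bench import r, status, order, snapshot gives the robot as it stands (r), with the cameras as plain functions, the readings (status) and the job (order).
- The arm moves only by the tool nudge_tcp, called after ">>>" in YAML: its name, and indented under it one key for each argument. Schema: {"type":"object","properties":{"ticks":{"type":"array","items":{"type":"array","items":{"type":"array","items":{"type":"number"},"minItems":7,"maxItems":7},"minItems":1,"maxItems":8},"minItems":1,"maxItems":1},"squeeze":{"type":"number"},"only":{"type":"string"},"quiet":{"type":"boolean"},"lines":{"type":"string"}},"required":["ticks"],"additionalProperties":false}. ticks is a list that holds a single list of rows (three levels of brackets), with 1 to 8 rows, each of 7 numbers: a rotation vector rx, ry, rz in fractions of the full range, 1 being 120 degrees, then dx, dy, dz in fractions of the full range, 1 being 800 mm, then the finger opening in mm; each row is the pose to reach, as a shift and turn from the pose commanded when the call began, along the tool's axes at that moment; what a row does not reach only later rows make up. A row lasts 1/8 s, in which the tool goes at most 62.5 mm and 10.7 degrees, less where a joint would pass 70% of its speed; a pose out of reach is approached as far as the arm can. The fingers move at their own pace and stop on an object; squeeze is the grip in N (left out, the last holds). Time passes only in rows, so rows that do not move let the fingers close. The tool returns the time, the measured TCP pose, the force, the opening and the grip force at its end. only (a regular expression) keeps the lines of the reply that match it, lines (a string "A,B") keeps lines A to B, and quiet returns only ok. Input that does not fit is refused with a message, and nothing moves.
- status.sense(): the state, without advancing time (a new reading comes with each control period).
- snapshot(name): name is "scene" or "top" or "wrist"; returns a dict with "pixels" (384x512x3 uint8, blue, green, red), "fx", "fy", "cx", "cy" (pixels), "pose" (4x4, takes a point from camera to world coordinates). Camera axes: x right, y up, looking along -z (the intrinsics and any distortion apply to the point x, -y, -z); pixel columns grow to the right and rows downward; lengths in mm; the calibration is good to about 2 mm. A picture is of the moment at which its call begins. There is no depth.
- order.hand_in(): hands the job in; it is judged then, once.
The state is a dict: "time": time; "joint_pos": joint angles; "qd": joint speeds; "joint_efforts": joint torques, N m; "tool_pos": TCP position; "tcp_rot": TCP orientation; "ft_force": force on the tool from outside, world axes, zero at the start; "wrist_torque": the same for the moment, N m; "finger_gap": finger opening in mm; "grip_force": force on a finger pad.
Only numpy, scipy, OpenCV 4.12 (cv2) and the standard library are available. Lean on these libraries where they do the work, as an engineer would, in place of code of your own. Each camera call takes 0.05 s, during which the arm holds its last target. There are 200 camera calls.

## Working session

There is one attempt and no reset: what is moved stays moved. The work goes in short steps, Python scripts to look and compute and a tool call to move; the robot and the scene stay as the last step left them, time stands still between calls to the robot, and variables do not carry over. Pictures are saved under pics/ and viewed, at most 12 in all, crops included, and the job is handed in when it is done.

```bash
ls; mkdir -p pics; python3 - <<'E'
from bench import r, status, order, snapshot
import cv2, numpy as np
for n in("scene","top"):
    s=snapshot(n); cv2.imwrite(f"pics/{n}0.png",cv2.resize(s["pixels"],(800,600)))
    print(n,s["fx"],s["fy"],s["cx"],s["cy"],np.round(s["pose"],3).tolist(),[k for k in s])
print(status.sense())
E
```

```text
bench.py
pics
scene 479.3993075047657 479.3993075047657 255.95129229600607 193.259590097223 [[0.767, -0.415, 0.49, 1249.939], [0.642, 0.507, -0.575, -835.056], [-0.009, 0.756, 0.655, 1000.485], [0.0, 0.0, 0.0, 1.0]] ['pixels', 'fx', 'fy', 'cx', 'cy', 'pose']
top 354.4136540891607 354.4136540891607 256.05987100141056 192.90771180503774 [[-0.039, 0.974, -0.221, 395.122], [-0.999, -0.039, 0.007, -24.461], [-0.002, 0.221, 0.975, 1037.96], [0.0, 0.0, 0.0, 1.0]] ['pixels', 'fx', 'fy', 'cx', 'cy', 'pose']
{'time': 0.1, 'joint_pos': array([-7.94368041e+01,  7.51110792e+00,  8.53219757e+01,  1.01391132e-03,
        8.72621878e+01, -4.89198431e+00]), 'qd': array([-0.05781158, -0.13836717, -0.10531999, -0.09090533, -0.02870105,
       -0.00404356]), 'joint_efforts': array([ 1.27937157e-03, -5.70948815e+01, -5.01943052e+01, -1.06044813e-04,
        8.00335634e-03,  3.20298966e-05]), 'tool_pos': array([ 159.83941875, -577.81074671,  230.35612575]), 'tcp_rot': array([-1.79905162e+02, -9.13348832e-03,  1.54551234e+01]), 'ft_force': array([0.27443242, 0.5091707 , 0.54355136]), 'wrist_torque': array([ 0.03231595, -0.01483626,  0.00784291]), 'grip_force': 0.0, 'finger_gap': 85.21818318485792}
```

View pics/scene0.png

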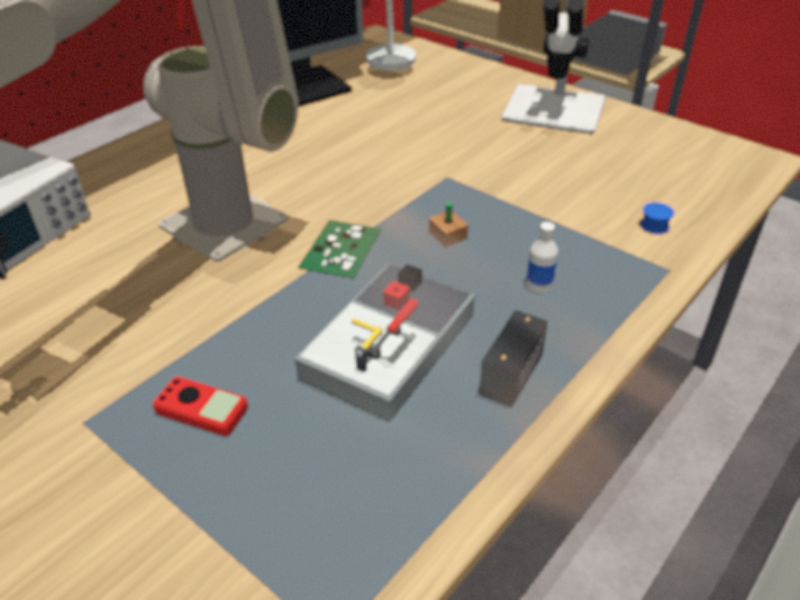

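View pics/top0.png

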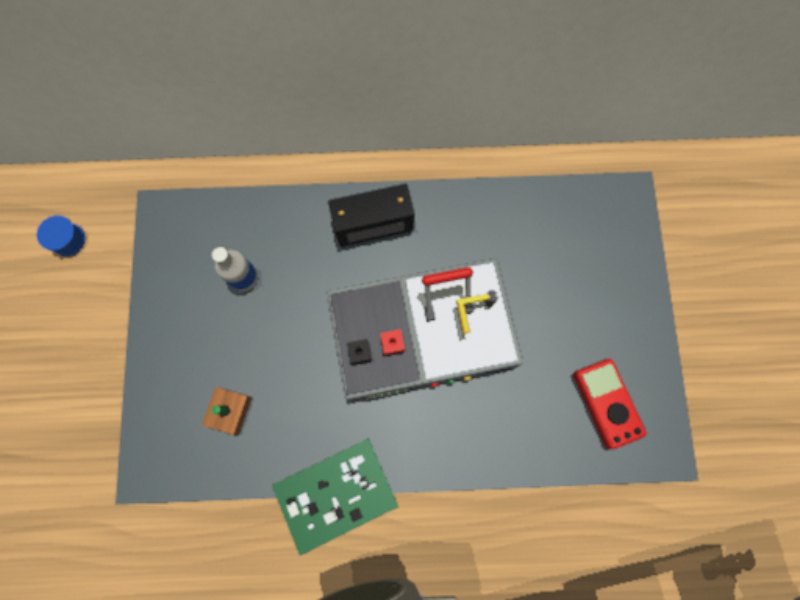

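The top view (800x600 px) shows the pin at (218,410) in its stand, the red socket hole at (392,341), the black one at (359,351), the lever bar from (427,281) to (469,273), and the catch peg from (461,303) to (466,334). The tester is turned by about 8°.

```bash
cat > h.py <<'E'
from bench import r, status, order, snapshot
import cv2, numpy as np
from scipy.spatial.transform import Rotation as R
def ray(s,uv,z):
    """world point at height z seen at native pixel uv"""
    P=np.array(s["pose"]); d=P[:3,:3]@np.array([(uv[0]-s["cx"])/s["fx"],-(uv[1]-s["cy"])/s["fy"],-1])
    o=P[:3,3]; return o+d*(z-o[2])/d[2]
def proj(s,p):
    P=np.array(s["pose"]); c=P[:3,:3].T@(np.array(p)-P[:3,3])
    return np.array([s["cx"]+s["fx"]*c[0]/-c[2], s["cy"]+s["fy"]*c[1]/c[2]])
def tri(obs):
    """least-squares point from [(snap,uv),...]"""
    A=np.zeros((3,3));b=np.zeros(3)
    for s,uv in obs:
        o=np.array(s["pose"])[:3,3]; d=ray(s,uv,0)-o; d/=np.linalg.norm(d); M=np.eye(3)-np.outer(d,d); A+=M;b+=M@o
    return np.linalg.solve(A,b)
def tool(dp):
    q=status.sense(); return R.from_euler('xyz',q["tcp_rot"],degrees=True).inv().apply(np.array(dp))
E
python3 - <<'E'
from h import *
s=snapshot("top")
k=.64
for n,u,v,z in [("pinTop",215,410,82),("stand",227,411,40),("red",392,341,92),("blk",359,351,92),("c1",330,291,60),("c2",496,262,60),("c3",520,362,60),("c4",347,399,60),("barL",427,281,147),("barR",469,273,147),("pegBack",461,303,105),("pegFront",466,334,105),("catchR",492,298,105),("mm",610,403,34),("batt",371,207,90),("bottle",220,254,150)]:
    print(n,ray(s,(u*k,v*k),z).round(0))
E
```

```text
pinTop [436. 290.  82.]
stand [435. 283.  40.]
red [540. -14.  92.]
blk [525.  43.  92.]
c1 [642.  96.  60.]
c2 [ 684. -210.   60.]
c3 [ 499. -238.   60.]
c4 [447.  68.  60.]
barL [630. -77. 147.]
barR [ 641. -147.  147.]
pegBack [ 600. -136.  105.]
pegFront [ 545. -141.  105.]
catchR [ 607. -190.  105.]
mm [ 422. -398.   34.]
batt [789.  15.  90.]
bottle [690. 268. 150.]
```

The manual's scale: shifts go in shares of 800 mm and turns go in shares of 120 degrees. Converting my numbers, 351 mm is 0.4388, -295 mm is -0.3688, 7.5 degrees is 0.0625.

>>> nudge_tcp:
  ticks:
    - [[0,0,0.0167,0.1,-0.0875,-0.0125,85],[0,0,0.0417,0.2125,-0.1813,-0.025,85],[0,0,0.0625,0.275,-0.2313,-0.0375,85],[0,0,0.0625,0.325,-0.275,-0.0375,85],[0,0,0.0625,0.375,-0.3188,-0.0375,85],[0,0,0.0625,0.4125,-0.35,-0.0375,85],[0,0,0.0625,0.4388,-0.3688,-0.0375,85],[0,0,0.0625,0.4388,-0.3688,-0.0375,85]]
  squeeze: 40

```text
time: 1.15
tool_pos: [421.0, -197.4, 261.3]
tcp_rot: [-180.0, -0.0, 8.2]
ft_force: [-0.4, -1.0, 0.2]
finger_gap: 85.1
grip_force: 0.0
```

```bash
python3 -c "
from h import *
s=snapshot('wrist');cv2.imwrite('pics/w1.png',s['pixels']);print(np.round(s['pose'],3).tolist(),s['fx'],status.sense()['tool_pos'],status.sense()['tcp_rot'],tool([16,490,0]))"
```

```text
[[0.142, 0.944, 0.299, 497.856], [-0.99, 0.135, 0.042, -186.496], [-0.001, -0.302, 0.953, 402.727], [0.0, 0.0, 0.0, 1.0]] 276.8140203727893 [ 421.61793775 -196.60668726  261.25203945] [-1.79923401e+02 -6.44704275e-02  8.16692701e+00] [  85.44589394 -482.75713285    0.74154702]
```

To row units: -475 mm is -0.5938, -420 mm is -0.525.

>>> nudge_tcp:
  ticks:
    - [[0,0,0,0.0125,-0.075,0,85],[0,0,0,0.025,-0.15,0,85],[0,0,0,0.0375,-0.225,0,85],[0,0,0,0.05,-0.3,0,85],[0,0,0,0.0625,-0.375,0,85],[0,0,0,0.075,-0.45,0,85],[0,0,0,0.09,-0.525,0,85],[0,0,0,0.1025,-0.5938,0,85]]

```text
time: 2.2
tool_pos: [434.9, 283.0, 261.1]
tcp_rot: [180.0, -0.0, 8.0]
ft_force: [1.2, -0.7, -0.1]
finger_gap: 85.0
grip_force: 0.0
```

>>> nudge_tcp:
  ticks:
    - [[0,0,0,0,0,0,85],[0,0,0,0,0,0,85]]

```text
time: 2.45
tool_pos: [435.0, 280.7, 260.8]
tcp_rot: [179.9, 0.1, 8.0]
ft_force: [0.1, 1.0, -0.9]
finger_gap: 85.1
grip_force: 0.0
```

```bash
python3 -c "
from h import *
s=snapshot('wrist');t=snapshot('scene');print(status.sense()['tool_pos'])
np.savez('w2',**s);np.savez('s2',**t)
u,v=(proj(t,[436,288,70])).astype(int);print(u,v)
a=cv2.resize(t['pixels'][v-40:v+40,u-40:u+40],(400,400),interpolation=3)
b=np.zeros((400,800,3),np.uint8);b[:,:400]=a;b[:300,400:]=cv2.resize(s['pixels'],(400,300));cv2.imwrite('pics/w2.png',b)
for n in('top','scene','wrist'):
  p=snapshot(n);h=cv2.cvtColor(p['pixels'],cv2.COLOR_BGR2HSV);m=cv2.inRange(h,(45,80,20),(80,255,255));k,l,st,c=cv2.connectedComponentsWithStats(m);print(n,[(st[i].tolist(),c[i].round(1).tolist()) for i in range(1,k) if st[i,4]>8])
"
```

```text
[435.33786514 280.0671021  261.26106191]
286 134
top [([286, 243, 5, 3, 10], [287.9, 243.8]), ([136, 260, 10, 6, 50], [140.5, 262.1]), ([174, 281, 80, 74, 2501], [213.7, 317.6])]
scene [([285, 130, 5, 12, 45], [286.6, 135.4]), ([201, 142, 23, 17, 83], [209.9, 148.9]), ([211, 146, 31, 19, 156], [228.2, 154.3]), ([192, 158, 40, 19, 273], [208.9, 168.9])]
wrist [([243, 161, 14, 19, 206], [249.4, 170.0]), ([287, 219, 126, 92, 4468], [349.1, 261.7])]
```

View pics/w2.png

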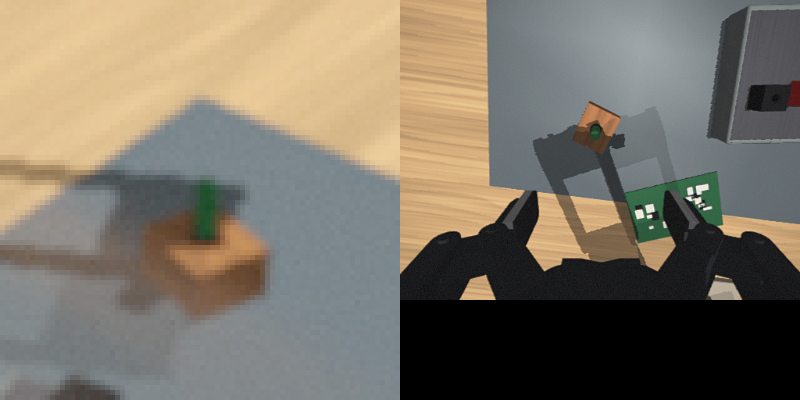

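The scene crop and wrist picture show the pin upright in its stand. In the wrist view the grip is at native pixel (249,170).

```bash
python3 -c "
from h import *
w,t,c=[snapshot(n) for n in('wrist','top','scene')]
o=[(w,(249.4,170)),(t,(140.5,262.1)),(c,(286.6,135.4))]
p=tri(o);print(p,[ray(s,u,67).round(1) for s,u in o],[(proj(s,p)-u).round(1) for s,u in o]);q=status.sense()['tool_pos'];print(q,tool([p[0]-q[0],p[1]-q[1],48+1-q[2]]))
"
```

```text
[436.23241838 288.78215619  64.38843012] [array([436.1, 289.5,  67. ]), array([437. , 287.3,  67. ]), array([438.3, 285.5,  67. ])] [array([ 0.6, -0.5]), array([-0.2,  0.3]), array([ 0.1, -0. ])]
[435.31241207 280.73722203 261.5452488 ] [  1.92327766  -7.81302515 212.54718959]
```

To row units: 120 mm is 0.15, 100 mm is 0.125.

>>> nudge_tcp:
  ticks:
    - [[0,0,0,0.0025,-0.01,0.0625,85],[0,0,0,0.0025,-0.01,0.125,85],[0,0,0,0.0025,-0.01,0.15,60],[0,0,0,0.0025,-0.01,0.15,50],[0,0,0,0.0025,-0.01,0.15,50]]

```text
time: 3.48
tool_pos: [436.8, 289.9, 142.8]
tcp_rot: [-180.0, -0.1, 7.9]
ft_force: [-0.4, 0.4, 1.3]
finger_gap: 49.8
grip_force: 0.0
```

```bash
python3 -c "
from h import *
w=snapshot('wrist');h=cv2.cvtColor(w['pixels'],cv2.COLOR_BGR2HSV);m=cv2.inRange(h,(45,80,20),(80,255,255));k,l,st,c=cv2.connectedComponentsWithStats(m)
for i in range(1,k):
  if st[i,4]>30: print(st[i],c[i],ray(w,c[i],67),ray(w,c[i],70))
q=status.sense()['tool_pos'];print(q)
cv2.imwrite('pics/w3.png',w['pixels'])
"
```

```text
[248 189  19  33 542] [257.04059041 204.78228782] [435.97496119 289.5443378   67.        ] [437.04535302 289.69527787  70.        ]
[ 389  262   80   76 2222] [444.82223222 291.24617462] [375.86230891 105.62891242  67.        ] [377.76247986 108.31857227  70.        ]
[364 282  12   5  43] [370.60465116 284.1627907 ] [373.79694727 175.63649819  67.        ] [375.72562792 177.35979188  70.        ]
[305 297   9  22  85] [309.31764706 306.64705882] [341.60656441 226.48098914  67.        ] [343.97959258 227.50243896  70.        ]
[402 328  11  14  50] [406.26 334.1 ] [322.9932837  126.16815591  67.        ] [325.62324466 128.57429749  70.        ]
[353 334  34  36 639] [365.32394366 354.9342723 ] [291.89881618 159.18012153  67.        ] [294.95799693 161.13057468  70.        ]
[437.07587916 290.03691948 143.23130831]
```

View pics/w3.png

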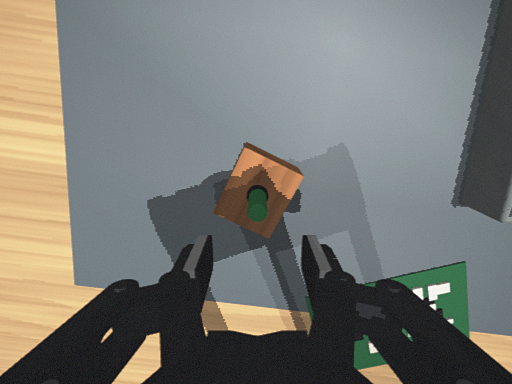

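The pin (257,205) lies centred between the open fingers, so I'll go straight down 93 mm and grip.

To row units: 93 mm is 0.1163, 75 mm is 0.0938.

>>> nudge_tcp:
  ticks:
    - [[0,0,0,-0.0006,0.0005,0.05,50],[0,0,0,-0.0006,0.0005,0.0938,50],[0,0,0,-0.0006,0.0005,0.1163,50],[0,0,0,-0.0006,0.0005,0.1163,50],[0,0,0,-0.0006,0.0005,0.1163,10],[0,0,0,-0.0006,0.0005,0.1163,10],[0,0,0,-0.0006,0.0005,0.1163,10],[0,0,0,-0.0006,0.0005,0.1163,10]]
  squeeze: 50

```text
time: 4.53
tool_pos: [436.8, 289.8, 50.2]
tcp_rot: [-179.9, -0.2, 8.0]
ft_force: [-0.9, 0.1, 6.0]
finger_gap: 14.7
grip_force: 48.6
```

>>> nudge_tcp:
  ticks:
    - [[0,0,0,0,0,0,10],[0,0,0,0,0,0,10]]

```text
time: 4.78
tool_pos: [436.8, 289.8, 50.2]
tcp_rot: [-179.9, -0.2, 8.0]
ft_force: [-1.0, -0.3, 6.2]
finger_gap: 14.6
grip_force: 48.6
```

To row units: -120 mm is -0.15, -100 mm is -0.125.

>>> nudge_tcp:
  ticks:
    - [[0,0,0,0,0,-0.0188,10],[0,0,0,0,0,-0.0688,10],[0,0,0,0,0,-0.125,10],[0,0,0,0,0,-0.15,10],[0,0,0,0,0,-0.15,10]]

```text
time: 5.4
tool_pos: [436.8, 289.9, 171.4]
tcp_rot: [-179.9, -0.3, 8.0]
ft_force: [0.9, 0.6, -1.0]
finger_gap: 14.7
grip_force: 49.3
```

```bash
python3 -c "
from h import *
q=status.sense()['tool_pos'];print(q,tool([495-q[0],-14-q[1],0]))"
```

```text
[436.82297491 289.85633642 171.42172669] [ 15.53495124 308.98494008  -0.45991862]
```

To row units: 309 mm is 0.3863, 300 mm is 0.375.

>>> nudge_tcp:
  ticks:
    - [[0,0,0,0.0025,0.05,0,10],[0,0,0,0.0063,0.1188,0,10],[0,0,0,0.01,0.1938,0,10],[0,0,0,0.0125,0.2688,0,10],[0,0,0,0.0163,0.3313,0,10],[0,0,0,0.0188,0.375,0,10],[0,0,0,0.0194,0.3863,0,10],[0,0,0,0.0194,0.3863,0,10]]

```text
time: 6.4
tool_pos: [493.0, -14.7, 167.4]
tcp_rot: [-180.0, 0.1, 7.9]
ft_force: [0.6, 0.2, 0.0]
finger_gap: 14.3
grip_force: 49.4
```

```bash
python3 -c "
from h import *
w=snapshot('wrist');cv2.imwrite('pics/w4.png',w['pixels']);q=status.sense();print(q['tool_pos'],q['tcp_rot'],proj(w,[540,-14,92]),proj(w,[525,43,92]))"
```

```text
[493.05107478 -14.01998947 167.57398453] [-1.79949440e+02  7.45224392e-02  7.95712414e+00] [264.28012966 147.39308798] [189.92351535 156.33295206]
```

View pics/w4.png

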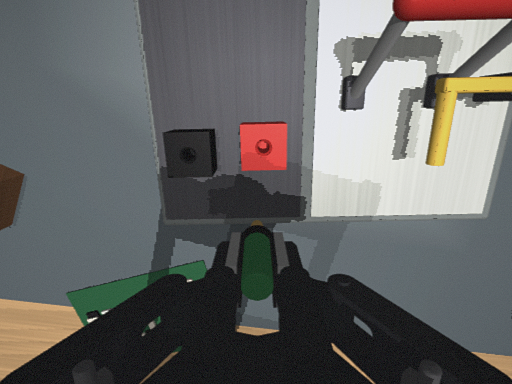

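The wrist view shows the pin held upright, with its tip at about (257,228). The red hole is at (263,147), the black one at (188,155), the peg from (446,85) to (437,163), and the lever bar at top right.

```bash
python3 -c "
from h import *
w=snapshot('wrist');g=w['pixels'];hsv=cv2.cvtColor(g,cv2.COLOR_BGR2HSV)
q=status.sense();T=q['tool_pos'];print(T)
red=cv2.inRange(hsv,(0,120,60),(8,255,255))[100:190,220:310]
cn=max(cv2.findContours(red,0,2)[0],key=cv2.contourArea);rc=cv2.minAreaRect(cn);print('rect',np.array(rc[0])+[220,100],rc[1:])
gray=g[100:190,220:310,2]
m=((cv2.drawContours(np.zeros_like(red),[cn],-1,255,-1)>0)&(gray<gray[red>0].mean()*0.75)).astype(np.uint8)
k,l,st,c=cv2.connectedComponentsWithStats(m)
for i in range(1,k):
  if st[i,4]>5: u=c[i]+[220,100];print('hole',st[i],u,ray(w,u,92),ray(w,u,88))
print('tip proj',proj(w,T-[0,0,34]))
for v in ((437,161),(446,85)): print('peg',ray(w,v,105))
im=cv2.resize(g[120:290,200:320],(480,680)[::1],interpolation=2)
a=cv2.resize(g[125:170,238:290],(416,360),interpolation=0);b=cv2.resize(g[210:255,231:283],(416,360),interpolation=0)
cv2.imwrite('pics/w5.png',np.hstack([a,b])[:,:800])
"
```

```text
[493.14515906 -13.6454314  167.73953457]
rect [264. 146.] ((48.0, 46.0), 90.0)
hole [22 23 16  2 26] [248.65384615 123.5       ] [556.33387341   1.11338439  92.        ] [556.07720535   1.19553561  88.        ]
hole [44 22  8  2 10] [267.6 122.8] [558.84065266 -13.08497147  92.        ] [558.63022711 -13.26473704  88.        ]
hole [55 22  7  2 11] [278.18181818 122.63636364] [560.07351558 -21.03222766  92.        ] [559.88583263 -21.35859611  88.        ]
hole [38 41 13 13 76] [264.88157895 148.28947368] [539.43245462 -13.884784    92.        ] [538.86400642 -14.0793037   88.        ]
hole [42 70  7  1  7] [265. 170.] [522.29746207 -16.53133661  92.        ] [521.412925   -16.77467721  88.        ]
tip proj [256.27959626 224.00004421]
peg [ 549.6928569  -141.55141349  105.        ]
peg [ 601.39234187 -130.03636463  105.        ]
```

View pics/w5.png

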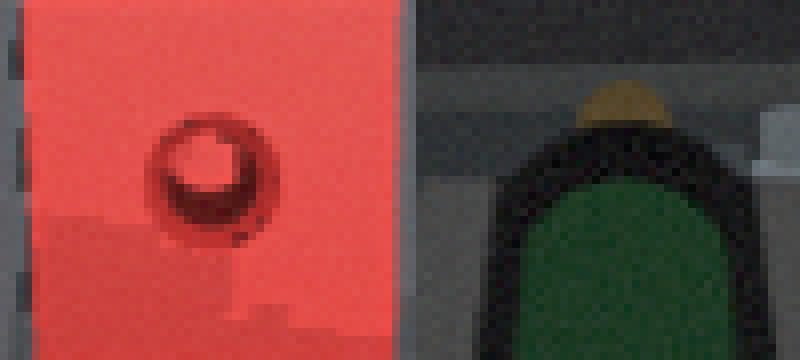

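To row units: 46.6 mm is 0.0583, 6.05 mm is 0.0076.

>>> nudge_tcp:
  ticks:
    - [[0,0,0,0.025,0.0033,0,10],[0,0,0,0.05,0.0065,0,10],[0,0,0,0.0583,0.0076,0,10],[0,0,0,0.0583,0.0076,0.0188,10],[0,0,0,0.0583,0.0076,0.0375,10],[0,0,0,0.0583,0.0076,0.045,10],[0,0,0,0.0583,0.0076,0.045,10],[0,0,0,0.0583,0.0076,0.045,10]]

```text
time: 7.5
tool_pos: [540.8, -14.4, 132.7]
tcp_rot: [180.0, -0.0, 7.9]
ft_force: [-0.2, -0.1, -0.2]
finger_gap: 14.6
grip_force: 49.4
```

```bash
python3 -c "
from h import *
w=snapshot('wrist');g=w['pixels'];q=status.sense();T=q['tool_pos'];print(T,q['ft_force'],proj(w,T-[0,0,34]),proj(w,[540.2,-13.1,92]))
m=cv2.inRange(cv2.cvtColor(g,cv2.COLOR_BGR2HSV),(0,120,60),(8,255,255))
m[:, :200]=0;m[:,330:]=0
cn=max(cv2.findContours(m,0,2)[0],key=cv2.contourArea);print(cv2.boundingRect(cn))
cv2.imwrite('pics/w6.png',cv2.resize(g[150:270,180:340],(800,600),interpolation=0))
"
```

```text
[540.99301914 -14.44346967 132.92399714] [-0.10499173  0.31162639 -0.19331195] [256.79559932 224.06080074] [254.77037416 220.88201067]
(229, 185, 52, 48)
```

View pics/w6.png

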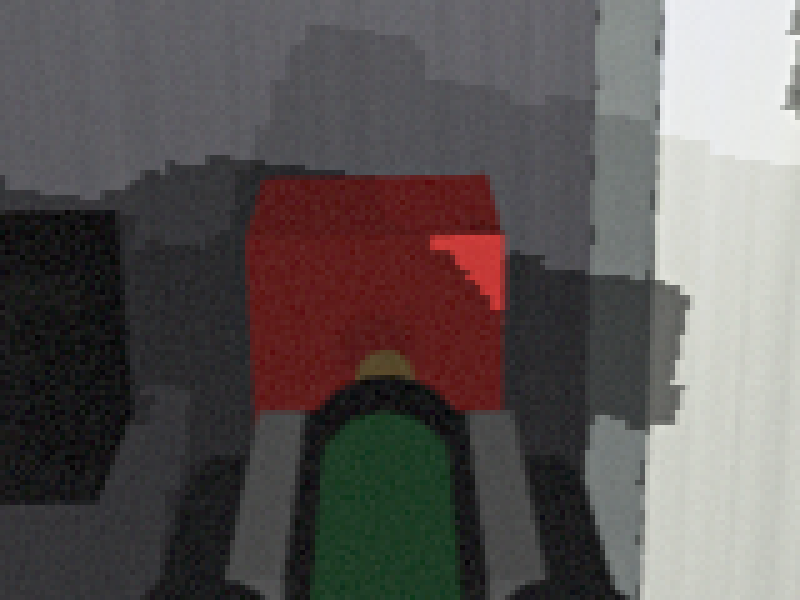

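The pin tip (385,365 in the crop) is about 1.4 mm right of the socket's centre (375). I'll correct that and lower carefully.

To row units: 15 mm is 0.0188, -1.4 mm is -0.0018.

>>> nudge_tcp:
  ticks:
    - [[0,0,0,-0.0006,-0.0018,0,10],[0,0,0,-0.0006,-0.0018,0,10],[0,0,0,-0.0006,-0.0018,0.005,10],[0,0,0,-0.0006,-0.0018,0.01,10],[0,0,0,-0.0006,-0.0018,0.015,10],[0,0,0,-0.0006,-0.0018,0.0188,10],[0,0,0,-0.0006,-0.0018,0.0188,10]]

```text
time: 8.43
tool_pos: [539.6, -13.0, 116.8]
tcp_rot: [-180.0, 0.0, 8.0]
ft_force: [-0.3, 0.1, -0.6]
finger_gap: 14.6
grip_force: 49.4
```

It's in the hole with no force. Next I'll push it home.

To row units: 16 mm is 0.02, 15 mm is 0.0188.

>>> nudge_tcp:
  ticks:
    - [[0,0,0,0,0,0.005,10],[0,0,0,0,0,0.01,10],[0,0,0,0,0,0.015,10],[0,0,0,0,0,0.0175,10],[0,0,0,0,0,0.0188,10],[0,0,0,0,0,0.02,10],[0,0,0,0,0,0.02,10]]

```text
time: 9.3
tool_pos: [540.2, -13.0, 102.4]
tcp_rot: [180.0, -0.0, 8.0]
ft_force: [-5.2, 1.4, 7.5]
finger_gap: 14.6
grip_force: 50.4
```

To row units: 2 mm is 0.0025, 1 mm is 0.0013.

>>> nudge_tcp:
  ticks:
    - [[0,0,0,0,0,0.0013,10],[0,0,0,0,0,0.0025,10],[0,0,0,0,0,0.0025,10]]

```text
time: 9.68
tool_pos: [540.5, -13.0, 102.2]
tcp_rot: [180.0, -0.1, 8.0]
ft_force: [-11.9, 1.9, 22.3]
finger_gap: 14.8
grip_force: 51.9
```

>>> nudge_tcp:
  ticks:
    - [[0,0,0,0,0,0,30],[0,0,0,0,0,0,50],[0,0,0,0,0,0,50]]

```text
time: 10.05
tool_pos: [539.7, -13.0, 98.9]
tcp_rot: [-180.0, 0.0, 8.0]
ft_force: [0.3, -0.1, -0.4]
finger_gap: 50.1
grip_force: 0.0
```

```bash
python3 -c "
from h import *
t=snapshot('scene');u,v=proj(t,[540,-13,105]).astype(int)
print(u,v);cv2.imwrite('pics/s7.png',cv2.resize(t['pixels'][v-40:v+40,u-50:u+50],(800,600),interpolation=2))"
```

```text
253 181
```

To row units: -110 mm is -0.1375, -100 mm is -0.125.

>>> nudge_tcp:
  ticks:
    - [[0,0,0,0,0,-0.025,50],[0,0,0,0,0,-0.0875,50],[0,0,0,0,0.025,-0.125,50],[0,0,0,-0.025,0.075,-0.1375,50],[0,0,0,-0.0375,0.1063,-0.1375,50],[0,0,0,-0.0375,0.1063,-0.1375,50]]

```text
time: 10.85
tool_pos: [521.6, -102.9, 209.3]
tcp_rot: [180.0, 0.0, 7.8]
ft_force: [0.2, 0.4, -0.4]
finger_gap: 50.0
grip_force: 0.0
```

```bash
python3 -c "
from h import *
w=snapshot('wrist');t=snapshot('scene');g=w['pixels'];q=status.sense();print(q['tool_pos'],q['ft_force'])
np.savez('w8',**w);np.savez('s8',**t)
u,v=proj(t,[560,-80,105]).astype(int)
a=cv2.resize(t['pixels'][v-40:v+40,u-40:u+40],(400,400),interpolation=2);b=cv2.resize(g,(400,300))
o=np.zeros((600,800,3),np.uint8);o[:400,:400]=a;o[:300,400:]=b
u,v=proj(w,[540,-13,110]).astype(int);print(u,v)
c=g[max(0,v-45):v+45,max(0,u-60):u+60];o[300:600,400:]=cv2.resize(c,(400,300),interpolation=2)
cv2.imwrite('pics/m8.png',o)"
```

```text
[ 521.90365617 -101.15291129  208.98915891] [ 3.79039311e-01  1.16951474e+00 -7.28898036e-04]
158 162
```

View pics/m8.png

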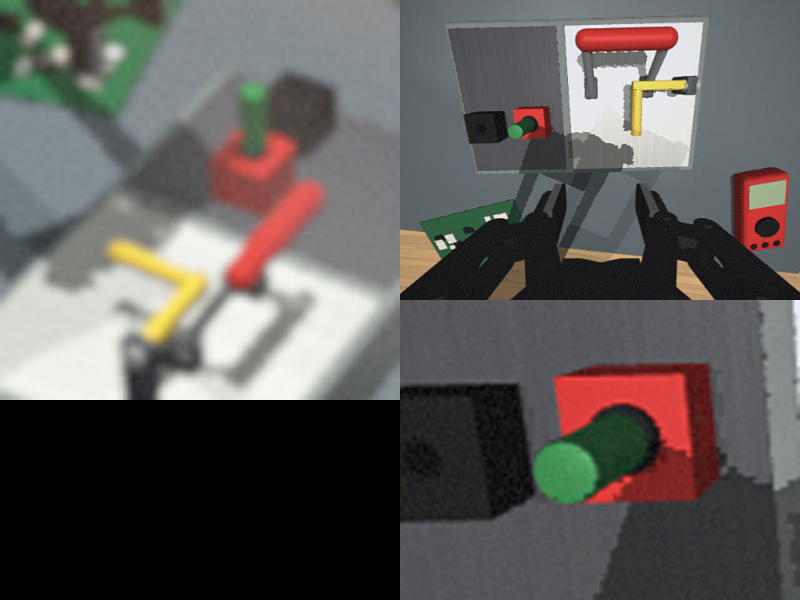

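The pin is home and upright in the red socket, with its collar on the block. The peg (front end near (302,173) native) and lever bar are clearly seen, so I'll measure both.

```bash
python3 -c "
from h import *
w=dict(np.load('w8.npz'));t=dict(np.load('s8.npz'));T=snapshot('top')
for n,s in(('w',w),('t',T),('s',t)):
  h=cv2.cvtColor(s['pixels'],cv2.COLOR_BGR2HSV);m=cv2.inRange(h,(20,130,60),(35,255,255));a,b=proj(s,[575,-160,105]).astype(int);k=np.zeros_like(m);k[max(0,b-60):b+60,max(0,a-70):a+70]=1;m*=k
  v,u=np.nonzero(m);print(n,'yellow bbox',u.min(),u.max(),v.min(),v.max())
  for rr in range(v.min(),v.max()+1,4): 
    x=u[v==rr]
    if len(x): print(rr,x.min(),x.max(), ray(s,((x.min()+x.max())/2,rr),105).round(1))
h=cv2.cvtColor(w['pixels'],cv2.COLOR_BGR2HSV)
m=cv2.inRange(h,(0,150,60),(8,255,255))|cv2.inRange(h,(174,150,60),(180,255,255));m[:,:200]=0;m[90:]=0
cn=max(cv2.findContours(m,0,2)[0],key=cv2.contourArea);rc=cv2.minAreaRect(cn);print(rc);b=cv2.boxPoints(rc);print(b)
print('bar c',ray(w,rc[0],147))
"
```

```text
w yellow bbox 296 366 102 173
102 349 364 [ 613.  -175.3  105. ]
106 297 364 [ 606.9 -154.3  105. ]
110 297 364 [ 603.7 -155.   105. ]
114 297 362 [ 600.4 -154.8  105. ]
118 297 309 [ 594.1 -133.   105. ]
122 297 309 [ 590.8 -133.7  105. ]
126 297 309 [ 587.5 -134.3  105. ]
130 297 309 [ 584.2 -134.9  105. ]
134 297 308 [ 580.8 -135.1  105. ]
138 297 308 [ 577.4 -135.8  105. ]
142 297 308 [ 574.  -136.4  105. ]
146 297 308 [ 570.6 -137.   105. ]
150 296 308 [ 567.  -137.3  105. ]
154 296 308 [ 563.5 -137.9  105. ]
158 296 308 [ 560.  -138.6  105. ]
162 296 308 [ 556.4 -139.2  105. ]
166 296 307 [ 552.8 -139.5  105. ]
170 297 307 [ 549.2 -140.6  105. ]
t yellow bbox 297 301 241 243
241 297 301 [ 473.3 -138.   105. ]
s yellow bbox 225 243 204 222
204 226 229 [ 548.6 -133.6  105. ]
208 232 235 [ 572.5 -135.2  105. ]
212 239 242 [ 598.  -135.1  105. ]
216 237 239 [ 603.3 -151.2  105. ]
220 233 236 [ 606.3 -168.8  105. ]
((290.0087585449219, 49.84978485107422), (29.09090805053711, 130.184326171875), 88.56790161132812)
[[224.5734    36.93567 ]
 [354.71707   33.682076]
 [355.44412   62.7639  ]
 [225.30045   66.017494]]
bar c [ 636.63076357 -109.43984529  147.        ]
```

To row units: 72 mm is 0.09, 42.2 mm is 0.0528, -1.2 degrees is -0.01.

>>> nudge_tcp:
  ticks:
    - [[0,0,-0.01,0.0213,0.0263,0,45],[0,0,-0.01,0.042,0.0528,0.025,45],[0,0,-0.01,0.042,0.0528,0.075,45],[0,0,-0.01,0.042,0.0528,0.09,45],[0,0,-0.01,0.042,0.0528,0.09,45]]

```text
time: 11.62
tool_pos: [560.4, -137.4, 136.4]
tcp_rot: [-179.9, 0.1, 9.2]
ft_force: [0.4, 0.1, 0.9]
finger_gap: 44.9
grip_force: 0.0
```

```bash
python3 -c "
from h import *
w=snapshot('wrist');g=w['pixels'];q=status.sense();print(q['tool_pos'],q['tcp_rot'])
m=cv2.inRange(cv2.cvtColor(g,cv2.COLOR_BGR2HSV),(20,130,60),(35,255,255));v,u=np.nonzero(m)
print(u.min(),u.max(),v.min(),v.max())
for rr in range(v.min(),v.max()+1,6):
  x=u[v==rr]
  if len(x): print(rr,x.min(),x.max(), ray(w,((x.min()+x.max())/2,rr),105).round(1))
"
```

```text
[ 561.32248036 -137.85370464  137.93551264] [-1.79995859e+02 -8.10338692e-03  9.20624267e+00]
250 342 158 247
158 252 336 [ 609.9 -153.1  105. ]
164 250 340 [ 606.3 -154.5  105. ]
170 250 339 [ 602.4 -154.9  105. ]
176 250 267 [ 594.9 -132.9  105. ]
182 250 267 [ 590.9 -133.6  105. ]
188 250 267 [ 586.9 -134.2  105. ]
194 251 267 [ 582.9 -135.2  105. ]
200 251 267 [ 578.8 -135.9  105. ]
206 251 267 [ 574.7 -136.6  105. ]
212 251 267 [ 570.5 -137.3  105. ]
218 251 266 [ 566.1 -137.7  105. ]
224 251 266 [ 561.8 -138.4  105. ]
230 251 266 [ 557.4 -139.1  105. ]
236 251 266 [ 552.9 -139.8  105. ]
242 251 266 [ 548.4 -140.6  105. ]
```

Peg confirmed at y≈-138.4 for x=561. I'll descend 51 mm and pinch lightly.

To row units: 51 mm is 0.0638, 45 mm is 0.0563.

>>> nudge_tcp:
  ticks:
    - [[0,0,0,0,0.0006,0.0313,45],[0,0,0,0,0.0006,0.0563,45],[0,0,0,0,0.0006,0.0638,45],[0,0,0,0,0.0006,0.0638,45],[0,0,0,0,0.0006,0.0638,5],[0,0,0,0,0.0006,0.0638,5],[0,0,0,0,0.0006,0.0638,5],[0,0,0,0,0.0006,0.0638,5]]
  squeeze: 30

```text
time: 12.68
tool_pos: [561.6, -138.6, 86.8]
tcp_rot: [-180.0, -0.1, 9.2]
ft_force: [-0.6, 4.6, 1.5]
finger_gap: 10.8
grip_force: 29.3
```

>>> nudge_tcp:
  ticks:
    - [[0,0,0,0,0,0,5],[0,0,0,0,0,0,5]]

```text
time: 12.92
tool_pos: [561.5, -138.7, 86.5]
tcp_rot: [-180.0, -0.0, 9.2]
ft_force: [1.6, 4.4, 2.3]
finger_gap: 10.9
grip_force: 29.4
```

To row units: -40.4 mm is -0.0505, -32.7 mm is -0.0409.

>>> nudge_tcp:
  ticks:
    - [[0,0,0,0,0.0005,-0.0075,5],[0,0,0,0,0.0019,-0.015,5],[0,0,0,0,0.0041,-0.0219,5],[0,0,0,0,0.0074,-0.0288,5],[0,0,0,0,0.0161,-0.0409,5],[0,0,0,0,0.0276,-0.0505,5],[0,0,0,0,0.0276,-0.0505,5]]

```text
time: 13.8
tool_pos: [564.3, -158.2, 129.0]
tcp_rot: [-179.7, 0.0, 9.2]
ft_force: [-13.1, 18.6, 23.4]
finger_gap: 10.9
grip_force: 30.3
```

To row units: 10.7 mm is 0.0134, -8.8 mm is -0.011.

>>> nudge_tcp:
  ticks:
    - [[0,0,0,0,-0.0025,-0.0025,5],[0,0,0,0,0.0013,-0.005,5],[0,0,0,0,0.005,-0.0075,5],[0,0,0,0,0.0094,-0.0094,5],[0,0,0,0,0.0134,-0.011,5],[0,0,0,0,0.0134,-0.011,5]]

```text
time: 14.55
tool_pos: [566.7, -171.3, 137.2]
tcp_rot: [180.0, -0.0, 9.2]
ft_force: [-4.6, 6.6, 13.0]
finger_gap: 10.5
grip_force: 30.3
```

To row units: 18 mm is 0.0225, -5.5 mm is -0.0069.

>>> nudge_tcp:
  ticks:
    - [[0,0,0,0,0,-0.0019,5],[0,0,0,0,0.0063,-0.0044,5],[0,0,0,0,0.0125,-0.0056,5],[0,0,0,0,0.0175,-0.0063,5],[0,0,0,0,0.0225,-0.0069,5],[0,0,0,0,0.0225,-0.0069,5]]

```text
time: 15.3
tool_pos: [569.8, -189.9, 142.0]
tcp_rot: [179.9, -0.1, 9.1]
ft_force: [0.4, 1.9, 5.6]
finger_gap: 10.6
grip_force: 29.6
```

```bash
python3 -c "
from h import *
t=snapshot('scene');u,v=proj(t,[570,-170,130]).astype(int)
cv2.imwrite('pics/s9.png',cv2.resize(t['pixels'][v-40:v+40,u-50:u+50],(600,480),interpolation=2))"
```

```text
(no output)
```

View pics/s9.png

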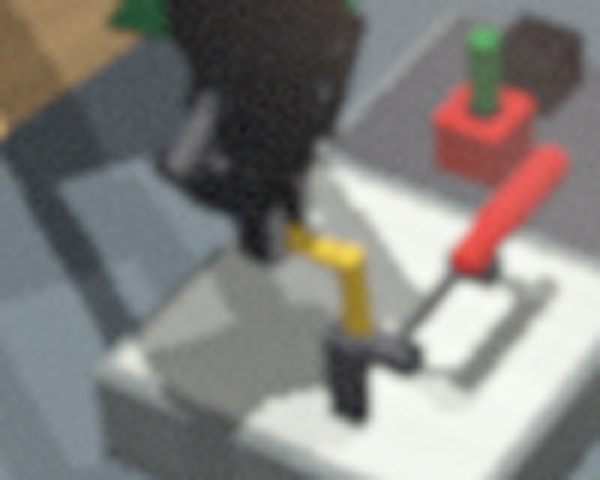

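The scene crop shows the catch standing about vertical in the fingers, and the pin still upright. I'll continue over.

To row units: 31 mm is 0.0388, 27 mm is 0.0338.

>>> nudge_tcp:
  ticks:
    - [[0,0,0,0,0.0075,-0.0004,5],[0,0,0,0,0.015,0.0005,5],[0,0,0,0,0.0225,0.0023,5],[0,0,0,0,0.0288,0.0048,5],[0,0,0,0,0.0338,0.0073,5],[0,0,0,0,0.0388,0.0104,5],[0,0,0,0,0.0388,0.0104,5]]

```text
time: 16.23
tool_pos: [574.5, -219.8, 131.9]
tcp_rot: [-180.0, -0.0, 9.1]
ft_force: [6.1, 3.7, -0.8]
finger_gap: 10.7
grip_force: 29.3
```

To row units: -110 mm is -0.1375, -100 mm is -0.125, -20 degrees is -0.1667.

>>> nudge_tcp:
  ticks:
    - [[0,0,0,0,0,0,35],[0,0,0,0,0,0,40],[0,0,0,0,0,-0.025,40],[0,0,0,0,0,-0.075,40],[0,0,0,0,0,-0.125,40],[0,0,0,0,-0.025,-0.1375,40],[0,0,-0.0833,0,-0.05,-0.1375,45],[0,0,-0.1667,-0.0125,-0.075,-0.1375,50]]

```text
time: 17.23
tool_pos: [554.5, -160.8, 243.0]
tcp_rot: [-180.0, -0.0, 29.5]
ft_force: [0.6, 0.3, -0.4]
finger_gap: 50.1
grip_force: 0.0
```

>>> nudge_tcp:
  ticks:
    - [[0,0,-0.0833,-0.0075,-0.0125,0,60],[0,0,-0.1667,-0.015,-0.025,0,60],[0,0,-0.25,-0.0188,-0.0313,0,60],[0,0,-0.3333,-0.0188,-0.0313,0,60],[0,0,-0.4167,-0.0188,-0.0313,0,60],[0,0,-0.5,-0.0188,-0.0313,0,60],[0,0,-0.5833,-0.0188,-0.0313,0,60],[0,0,-0.5833,-0.0188,-0.0313,0,60]]

```text
time: 18.23
tool_pos: [529.2, -147.0, 242.7]
tcp_rot: [-180.0, -0.0, 99.1]
ft_force: [-0.1, 0.4, 1.2]
finger_gap: 60.0
grip_force: 0.0
```

```bash
python3 -c "
from h import *
w=snapshot('wrist');t=snapshot('scene');q=status.sense();print(q['tool_pos'],q['tcp_rot'],q['joint_pos'])
np.savez('w10',**w);np.savez('s10',**t)
u,v=proj(t,[580,-150,130]).astype(int)
b=cv2.resize(t['pixels'][v-38:v+38,u-50:u+50],(400,300),interpolation=2)
cv2.imwrite('pics/m10.png',np.hstack([cv2.resize(w['pixels'],(400,300)),b]))"
```

```text
[ 529.2870711  -147.14553368  242.73703406] [-1.79989496e+02 -2.58088276e-03  9.89391522e+01] [-2.08820039e+01 -6.29620176e-01  9.25011817e+01 -2.98597521e-03
  8.81388349e+01 -2.98210590e+01]
```

View pics/m10.png

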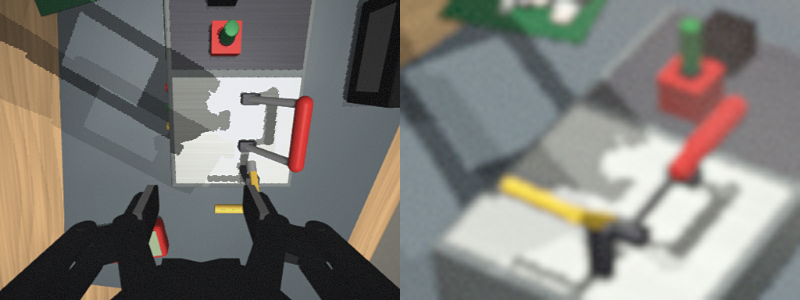

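The catch now lies flipped over to the -y side, the pin stands in the red socket, and the bar is at about (386,170) native in the wrist view.

```bash
python3 -c "
from h import *
w=dict(np.load('w10.npz'));h=cv2.cvtColor(w['pixels'],cv2.COLOR_BGR2HSV)
m=cv2.inRange(h,(0,150,60),(8,255,255))|cv2.inRange(h,(174,150,60),(180,255,255));a,b=proj(w,[637,-109,147]).astype(int);print(a,b);k=np.zeros_like(m);k[b-65:b+65,a-40:a+40]=1;m*=k
cn=max(cv2.findContours(m,0,2)[0],key=cv2.contourArea);rc=cv2.minAreaRect(cn);print(rc)
c=ray(w,rc[0],147);print(c,ray(w,rc[0],149));q=status.sense()['tool_pos'];print(tool([c[0]-q[0],c[1]-q[1],0]))
"
```

```text
384 173
((384.3021545410156, 171.03884887695312), (22.20294952392578, 97.5116195678711), 7.326406955718994)
[ 636.21972522 -106.6564028   147.        ] [ 635.21927388 -106.35335111  149.        ]
[ 2.33815671e+01  1.11925262e+02 -1.94657623e-02]
```

The manual's scale: shifts go in shares of 800 mm and turns go in shares of 120 degrees. Converting my numbers, 115 mm is 0.1438, 112 mm is 0.14.

>>> nudge_tcp:
  ticks:
    - [[0,0,0,0.0125,0.0625,0,60],[0,0,0,0.0281,0.125,0,60],[0,0,0,0.0281,0.14,0.025,60],[0,0,0,0.0281,0.14,0.075,60],[0,0,0,0.0281,0.14,0.1188,60],[0,0,0,0.0281,0.14,0.1438,60],[0,0,0,0.0281,0.14,0.1438,60],[0,0,0,0.0281,0.14,0.1438,60]]

```text
time: 19.32
tool_pos: [637.5, -107.8, 129.6]
tcp_rot: [179.9, 0.1, 99.1]
ft_force: [0.2, -0.4, 0.4]
finger_gap: 59.6
grip_force: 0.0
```

>>> nudge_tcp:
  ticks:
    - [[0,0,0,0,0,0,10],[0,0,0,0,0,0,10],[0,0,0,0,0,0,10],[0,0,0,0,0,0,10]]
  squeeze: 40

```text
time: 19.82
tool_pos: [636.1, -107.9, 129.0]
tcp_rot: [-180.0, 0.0, 99.1]
ft_force: [-5.8, 0.0, 7.9]
finger_gap: 17.0
grip_force: 39.3
```

To row units: -40.7 mm is -0.0509, -30.2 mm is -0.0378.

>>> nudge_tcp:
  ticks:
    - [[0,0,0,0,-0.0063,-0.003,10],[0,0,0,0,-0.012,-0.0056,10],[0,0,0,0,-0.0246,-0.0098,10],[0,0,0,0,-0.0378,-0.0121,10],[0,0,0,0,-0.0509,-0.013,10],[0,0,0,0,-0.0509,-0.013,10]]

```text
time: 20.58
tool_pos: [600.2, -113.8, 142.8]
tcp_rot: [179.4, 0.1, 99.2]
ft_force: [7.3, 4.6, 10.9]
finger_gap: 16.5
grip_force: 39.2
```

To row units: -36 mm is -0.045, -31.2 mm is -0.039.

>>> nudge_tcp:
  ticks:
    - [[0,0,0,0,-0.0063,0,10],[0,0,0,0,-0.0134,0.0009,10],[0,0,0,0,-0.02,0.0019,10],[0,0,0,0,-0.0263,0.0033,10],[0,0,0,0,-0.0325,0.005,10],[0,0,0,0,-0.039,0.0074,10],[0,0,0,0,-0.045,0.01,10],[0,0,0,0,-0.045,0.01,10]]

```text
time: 21.58
tool_pos: [563.9, -119.7, 133.5]
tcp_rot: [179.5, 0.1, 99.2]
ft_force: [6.1, 3.1, 8.5]
finger_gap: 16.8
grip_force: 43.2
```

To row units: -11 mm is -0.0138, -9.5 mm is -0.0119.

>>> nudge_tcp:
  ticks:
    - [[0,0,0,0,-0.005,0.0025,10],[0,0,0,0,-0.0088,0.0044,10],[0,0,0,0,-0.0119,0.006,10],[0,0,0,0,-0.0138,0.0069,10],[0,0,0,0,-0.0138,0.0069,10]]
  squeeze: 60

```text
time: 22.2
tool_pos: [555.7, -121.2, 129.5]
tcp_rot: [179.2, 0.2, 99.2]
ft_force: [14.6, 4.9, 8.4]
finger_gap: 16.0
grip_force: 60.3
```

To row units: -2 mm is -0.0025, -1 mm is -0.0013.

>>> nudge_tcp:
  ticks:
    - [[0,0,0,0,-0.0013,0.0006,10],[0,0,0,0,-0.0025,0.0013,10],[0,0,0,0,-0.0025,0.0013,10],[0,0,0,0,-0.0025,0.0013,10]]

```text
time: 22.7
tool_pos: [555.7, -121.3, 129.5]
tcp_rot: [179.0, 0.2, 99.2]
ft_force: [21.2, 7.1, 8.8]
finger_gap: 15.5
grip_force: 60.3
```

```bash
python3 -c "
from h import *
t=snapshot('scene');u,v=proj(t,[560,-120,130]).astype(int);w=snapshot('wrist')
b=cv2.resize(t['pixels'][v-38:v+38,u-50:u+50],(400,300),interpolation=2)
cv2.imwrite('pics/m11.png',np.hstack([cv2.resize(w['pixels'],(400,300)),b]))"
```

```text
(no output)
```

View pics/m11.png

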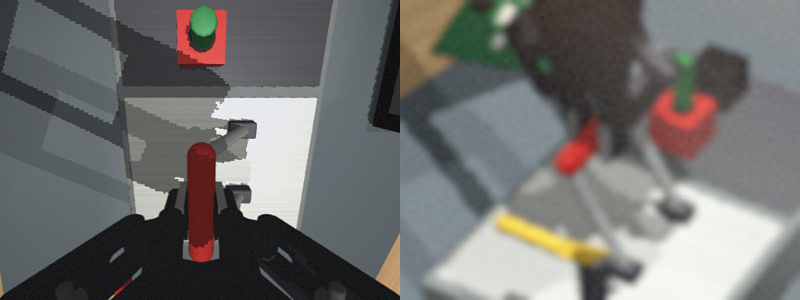

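The lever didn't move under the extra push and leans forward in the grip, so it's at its stop. The catch lies open and the pin stands in the red socket, so I'm handing in.

```bash
python3 -c "
from bench import r, status, order, snapshot
print(order.hand_in())"
```

```text
the job is handed in; nothing more can be done
None
```

The job is handed in at about 23 s: the pin is home in the red socket and released, the catch is flipped over to the side, and the lever is held at its front stop; no verdict was returned.

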